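Heft two lidded pans and stow the fuller one under the riser rack

ROBOT

A 6-joint arm with a two-finger parallel gripper is mounted at the origin on the work surface. World frame = base frame: x ahead of the robot, y to its left, z up, the work surface at z = 0. Lengths are in mm, angles in rad, forces in N, time in s.
With the tool pointing down it reaches from about 300 to 775 mm from the base axis. Payload 14.6 kg.
Tool frame: the origin (TCP) lies between the finger pads; the fingertips stand 19 mm ahead of it and the grasp point (between the pads) is the TCP; x points along the fingers, y is the direction in which the jaws open and shut, and the axes are right-handed (so a half turn about x gives the same grasp; the last joint's range is limited). The gripper opens to 94 mm and grips with 3 to 60 N. Pads are 16 mm wide; open, the fingers measure 119 mm over their backs; the gripper's body (75 mm by 177 mm) begins 78 mm behind the grasp point.
Start: joints at [1.08, 0.3, 1.521, -0, 1.321, -0.067], TCP at [226.171, 501.334, 224.446] pointing down, gripper open.
Joint ranges: [-3.03, 3.03], [-0.79, 2.21], [0.23, 2.52], [-1.04, 4.18], [0, 3.07], [-2.55, 2.55]. Speed limits (rad/s): [2.22, 2.22, 2.57, 3.14, 3.14, 3.14].

INTERFACE

Orientations are given as [roll, pitch, yaw] about the fixed x, y, z axes, in that order (R = Rz(yaw) Ry(pitch) Rx(roll)).
In Python, from cell import manip gives the robot as it stands.
- The arm moves only by the tool jog_arm, never from a script. Its argument "series" is one flat list of numbers, 7 for each row, row after row: the turn, a rotation vector about the world's x, y, z in rad, then the shift along the world's x, y, z in m, then the opening, from -1 (shut) to 1 (fully open). A call has 1 to 20 rows; each row is the pose to reach, as a shift and turn from the pose commanded when the call began; what a row does not reach only later rows make up. A row lasts 1/8 s, in which the tool goes at most 62.5 mm and 10.7 degrees, less where a joint would pass 70% of its speed; a pose out of reach is approached as far as the arm can. A call with a gripper value outside its range is refused whole. The fingers move at their own pace and stop on an object; "squeeze" is the grip in N (left out, the last holds). Time passes only in rows, so rows that repeat a pose let the fingers close. It gives the time, the measured TCP pose, the force and the opening at its end, in the units of the state.
- manip.read_state(): the state, without advancing time (a new reading comes with each control period).
- manip.camera(name): name is "side" or "top"; returns a dict with "color" (400x640x3 uint8, blue, green, red), "range_z" (400x640 float32, mm along the optical axis (not along the pixel's ray), 0 where there is no reading), "fx", "fy", "cx", "cy" (pixels), "D" ([k1, k2, p1, p2, k3] as OpenCV has them; the pictures are not rectified), "pose" (4x4, takes a point from camera to world coordinates). Camera axes: x right, y down, z forward; pixel columns grow to the right and rows downward; lengths in mm; the calibration is good to about 2 mm. A picture is of the moment at which its call begins.
- manip.sign_off(): hands the job in, once; it reports no verdict.
The state is a dict: "clock": time; "joints": joint angles; "qd": joint speeds; "effort": joint torques, N m; "eef_pos": TCP position; "eef_rot": TCP orientation; "wrist_force": force on the tool from outside, world axes, zero at the start; "moment": the same for the moment, N m; "finger_gap": finger opening in mm.
Only numpy, scipy, OpenCV 4.12 (cv2) and the standard library are available. Lean on these libraries where they do the work, as an engineer would, in place of code of your own. Each camera call takes 0.05 s, during which the arm holds its last target.

TASK

Two identical lidded steel pans stand on the counter, one left and one right: one is nearly used up, the other well filled. Lift each a few centimetres by its lid handle to feel which is heavier, put the lighter one back gently where it stood, and stow the heavier one in the empty bay under the wire riser rack, lengthways, slid all the way back until it touches the back rail. Keep the pans upright, do not drop them, and leave the other things alone.

Things in the scene. Friction and masses are not known exactly. Their poses are not given: they have to be found in the camera images.
- pan_a: one of two outwardly identical lidded steel pans, one standing on the robot's left, one on its right (either may be the heavier: about 0.4 and 0.8 kg, at least 0.25 kg apart). Rim and lid edge 176 mm long (x) by 108 wide (y), 57 to 69 mm above the underside; body below it 146 x 78; lid top at 72. Origin: centre of underside, z up. Same when turned half round.
- pan_b: one of two outwardly identical lidded steel pans, one standing on the robot's left, one on its right (either may be the heavier: about 0.4 and 0.8 kg, at least 0.25 kg apart). Rim and lid edge 176 mm long (x) by 108 wide (y), 57 to 69 mm above the underside; body below it 146 x 78; lid top at 72. Origin: centre of underside, z up. Same when turned half round.
- handle_a (a point): middle of that pan's black handle bar, 99 mm above the pan's underside, over its centre. Bar 84 mm long along the pan's x, 16 wide (y), 18 high (90 to 108 mm), on two posts, with an 18 mm gap to the lid. The lid is clamped on: pan and lid lift together by it.
- handle_b (a point): middle of that pan's black handle bar, 99 mm above the pan's underside, over its centre. Bar 84 mm long along the pan's x, 16 wide (y), 18 high (90 to 108 mm), on two posts, with an 18 mm gap to the lid. The lid is clamped on: pan and lid lift together by it.
- rack: low steel-wire riser rack fixed to the counter, 330 mm wide (y), 122 deep (x), open front facing the robot; x points to its back, origin on the counter under its middle. Wire shelf 131 to 141 mm above the counter, front edge at x = -61 mm. 10 mm uprights at y = -160, 0, +160 mm and side wires at 64 mm height make two bays, 150 mm clear each; that at y = -80 mm is empty, the other holds a tub.
- bay_home (a point): point on the counter in the empty bay, at x = -37, y = -80 mm of the rack, with the rack's axes (x to the back): where the pan's origin lies when it is fully in, lengthways along x, its rim touching the back rail (10 mm bar at 64 mm height, front face 88 mm behind this point). Shelf's front edge: 24 mm in front of this point, so a pan fully in stands out 64 mm in front of the shelf.
- tub: clear plastic tub with leaf pieces, 150 x 100 x 75 mm, in the other bay of the rack; leave alone. Origin at the centre of its underside.
- carton: closed takeaway carton, 109 x 154 x 62 mm, beyond the left-hand pan; leave alone. Origin at the centre of its underside.
- funnel: steel steaming cone standing wide end down, 130 mm across and 96 mm high, beyond the right-hand pan; leave alone. Origin at the centre of its underside.
- table: the steel counter, its top at height 0, fixed. The pans slide on it under a push of about 2 to 4 N.
Mind the look-alikes: they are no part of the job. Leave any blue or red look-alike of the pan_b alone.

How it is judged (in metres and radians):
On the way, in this order (a step that is already met when the one before it is completed fails the run):
1. the lighter pan has been lifted clear of the counter (at least 15 mm) while the heavier stands; the heavier may be hefted before or after (((height (world z) of pan_a above 0.015 m and contact force between the fingers and pan_a above 0.5 N and contact force between pan_b and table above 5.8 N) or (height (world z) of pan_b above 0.015 m and contact force between the fingers and pan_b above 0.5 N and contact force between pan_a and table above 5.8 N))), for 0.2 s.
2. with the lighter pan standing on the counter again, the heavier is lifted clear of it (at least 15 mm) (((height (world z) of pan_b above 0.015 m and contact force between the fingers and pan_b above 0.5 N and height (world z) of pan_a below 0.006 m and contact force between pan_a and table between 2 and 5.8 N) or (height (world z) of pan_a above 0.015 m and contact force between the fingers and pan_a above 0.5 N and height (world z) of pan_b below 0.006 m and contact force between pan_b and table between 2 and 5.8 N))), for 0.2 s.
At the end, for the whole second after the job is handed in: The heavier pan stands flat in the empty bay, lengthways (within 0.2 rad), its centre within 12 mm of fully in against the back rail and 30 mm of the bay's middle line; the lighter stands flat within 50 mm of where it started; both at rest (((contact force between pan_b and table above 5.8 N and contact force between pan_a and table below 5.8 N and x of pan_b in the frame of bay_home between -0.012 and 0.015 m and y of pan_b in the frame of bay_home between -0.03 and 0.03 m and angle between the x axis of pan_b and the x axis of rack, either way round below 0.2 rad and distance of pan_a from where it was at the start of the episode below 0.05 m) or (contact force between pan_a and table above 5.8 N and contact force between pan_b and table below 5.8 N and x of pan_a in the frame of bay_home between -0.012 and 0.015 m and y of pan_a in the frame of bay_home between -0.03 and 0.03 m and angle between the x axis of pan_a and the x axis of rack, either way round below 0.2 rad and distance of pan_b from where it was at the start of the episode below 0.05 m)) and height (world z) of each of pan_a, pan_b below 0.006 m and angle between each of pan_a, pan_b's own z axis and vertical below 0.06 rad and linear speed of each of pan_a, pan_b below 0.02 m/s); the robot touches nothing.
It fails at once if a pan is tipped more than about 35 degrees (angle between any of pan_a, pan_b's own z axis and vertical above 0.6 rad).
It fails at once if a pan is dropped (falls free faster than 0.6 m/s, a fall of about 20 mm) ((linear speed of pan_a above 0.6 m/s and contact force between the fingers and pan_a below 0.1 N) or (linear speed of pan_b above 0.6 m/s and contact force between the fingers and pan_b below 0.1 N)).
It fails at once if the tub, the carton or a cone is moved more than 40 mm or tipped over (distance of any of tub, carton, funnel from where it was at the start of the episode above 0.04 m or angle between any of tub, carton, funnel's own z axis and vertical above 0.5 rad).
It also fails if it takes over 72 s, if anything falls off the work surface, if the arm or the gripper's body presses on something with over 40 N, if the wrist force passes 120 N, or if a joint passes its speed limit or range.

## Working session

There is one attempt and no reset: what is moved stays moved. The work goes in short steps, Python scripts to look and compute and a tool call to move; the robot and the scene stay as the last step left them, time stands still between calls to the robot, and variables do not carry over. Pictures are saved under pics/ and viewed, and the job is handed in when it is done.

Besides the shell and the picture viewer there is one more tool, called as name(argument=value, ...), one argument or row to a line, values as JSON. jog_arm: Moves the arm, as the interface text tells. Its arguments: {"type":"object","properties":{"series":{"type":"array","items":{"type":"number"}},"squeeze":{"type":"number"}},"required":["series"]}

```bash
ls; mkdir -p pics; python3 - <<'E'
from cell import manip
import cv2,numpy as np
print(manip.read_state())
for n in("top","side"):
    c=manip.camera(n); cv2.imwrite(f"pics/{n}0.png",c["color"]); np.savez(f"{n}0.npz",**c)
    print(n,c["fx"],c["fy"],c["cx"],c["cy"],c["D"],np.round(c["pose"],3).tolist())
E
```

```text
pics
{'clock': 0.0, 'joints': array([ 1.08041136e+00,  3.00444545e-01,  1.52158668e+00, -2.67126406e-05,
        1.32067849e+00, -6.66182074e-02]), 'qd': array([ 1.36659225e-03, -1.79495667e-03,  1.56383768e-03, -3.27350268e-04,
        6.39281387e-04, -7.81654400e-05]), 'effort': array([ 6.61673166e-04, -5.31818032e+01, -3.52738237e+01,  7.08974758e-02,
        2.44608312e-02, -1.24627986e-04]), 'eef_pos': array([226.0634706 , 501.13168589, 223.89850995]), 'eef_rot': array([-1.61425608,  1.56967897, -2.0380162 ]), 'wrist_force': array([-0.08616608,  0.07060181,  0.68760492]), 'moment': array([0.02433109, 0.02094919, 0.02377248]), 'finger_gap': 93.81953702925423}
top 473.3887208292799 473.3887208292799 314.7052912017531 192.0789546842483 [0.01952602 0.         0.         0.         0.        ] [[0.02, -0.996, 0.091, 305.312], [-1.0, -0.02, 0.001, -28.805], [0.001, -0.091, -0.996, 1494.851], [0.0, 0.0, 0.0, 1.0]]
side 488.18363135074765 488.18363135074765 321.8743209632951 200.98116091322171 [-0.10537104  0.          0.          0.          0.        ] [[0.222, -0.526, 0.821, -978.59], [-0.975, -0.116, 0.189, -361.927], [-0.005, -0.843, -0.539, 1051.439], [0.0, 0.0, 0.0, 1.0]]
```

View pics/top0.png

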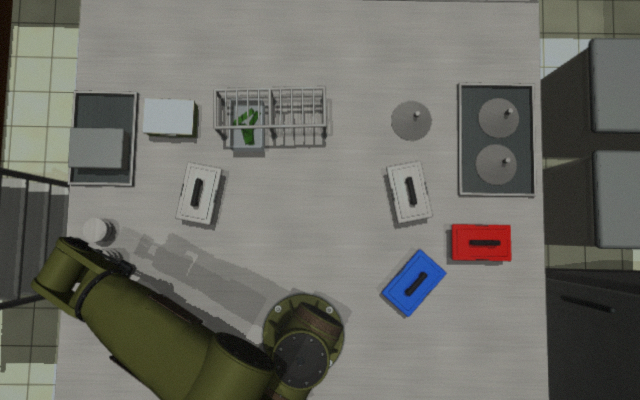

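View pics/side0.png

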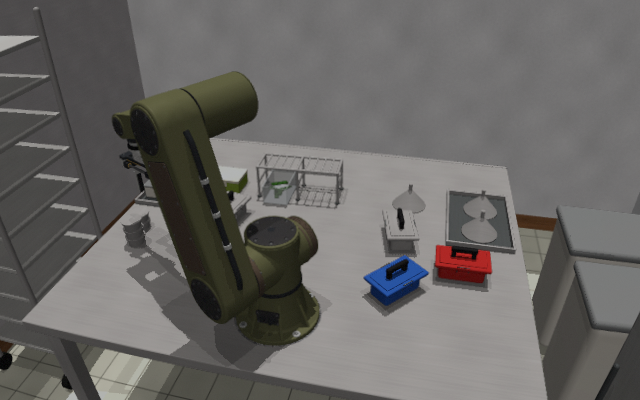

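The top view shows grey pans at about (200,193) on the left and (409,192) on the right. The rack is at (270,117), with the tub in its left bay and the right bay, near (298,117), empty. Next I'll measure them.

```bash
cat > h.py <<'E'
import cv2,numpy as np
def ray(c,uv):
    K=np.array([[c["fx"],0,c["cx"]],[0,c["fy"],c["cy"]],[0,0,1]],float)
    p=cv2.undistortPoints(np.array(uv,float).reshape(-1,1,2),K,np.array(c["D"],float)).reshape(-1,2)
    T=np.array(c["pose"]);d=np.c_[p,np.ones(len(p))]@T[:3,:3].T
    return T[:3,3],d
def onplane(c,uv,z):
    o,d=ray(c,uv); return o+d*((z-o[2])/d[:,2])[:,None]
def cloud(c):
    h,w=c["range_z"].shape
    v,u=np.mgrid[:h,:w]; o,d=ray(c,np.c_[u.ravel(),v.ravel()])
    P=o+d*np.array(c["range_z"]).ravel()[:,None]
    P[np.array(c["range_z"]).ravel()==0]=np.nan
    return P.reshape(h,w,3)
def rect(P):
    (cx,cy),(w,h),a=cv2.minAreaRect(P[:,:2].astype(np.float32))
    a=np.radians(a)
    if h>w: w,h=h,w; a+=np.pi/2
    return np.round([cx,cy,w,h],1),round((a+np.pi/2)%np.pi-np.pi/2,3)
E
python3 - <<'E'
from h import *
c=dict(np.load("top0.npz"));P=cloud(c);z=P[...,2];g=c["color"].max(2)
for nm,(u,v) in dict(L=(200,193),R=(409,192)).items():
    win=np.zeros(z.shape,bool);win[v-40:v+40,u-34:u+34]=1
    m=(win&(z>55)&(z<82)|win&(g<70)&(z>55)).astype(np.uint8)
    n,l,s,_=cv2.connectedComponentsWithStats(m);k=1+s[1:,4].argmax()
    cn=max(cv2.findContours((l==k).astype(np.uint8),0,1)[0],key=cv2.contourArea).reshape(-1,2)
    print(nm,"rim z=70",rect(onplane(c,cn,70)),s[k])
    m=(win&(g<60)&(z>85)).astype(np.uint8)
    vv,uu=np.nonzero(m); print(nm,"handle n",len(vv),"z med",np.median(z[m>0]),rect(onplane(c,np.c_[uu,vv],108)),onplane(c,np.c_[uu,vv],108).mean(0)[:2])
# rack
win=np.zeros(z.shape,bool);win[80:160,205:335]=1
m=win&(z>122)&(z<155); vv,uu=np.nonzero(m)
print("rack",len(vv),rect(P[m]),rect(onplane(c,np.c_[uu,vv],141)),np.median(z[m]))
print(np.round(np.nanpercentile(P[m],[1,50,99],axis=0)))
cv2.imwrite("pics/rack0.png",cv2.resize(c["color"][75:165,190:340],None,fx=5,fy=5,interpolation=2))
s=dict(np.load("side0.npz"))
cv2.imwrite("pics/rackside0.png",cv2.resize(s["color"][140:220,230:370],None,fx=5,fy=5,interpolation=2))
E
```

```text
L rim z=70 (array([425.4, 322.5, 174.8, 108.1]), np.float64(-0.17)) [ 176  163   46   62 2051]
L handle n 154 z med 105.84575786915264 (array([425.5, 320.1,  78.9,  18.1]), np.float64(-0.189)) [425.50523538 320.63433225]
R rim z=70 (array([ 442.4, -311.7,  175.1,  107.9]), np.float64(0.213)) [ 386  161   46   63 2049]
R handle n 155 z med 106.05651397029624 (array([ 441.6, -310.7,   79. ,   17.9]), np.float64(0.199)) [ 441.6945534  -310.71421167]
rack 1646 (array([676.3, 109.7, 329.5, 126.6]), np.float64(-1.527)) (array([674.3, 109. , 328.4, 126.9]), np.float64(-1.532)) 139.52316051156902
[[610. -54. 132.]
 [672. 111. 140.]
 [741. 274. 146.]]
```

View pics/rack0.png

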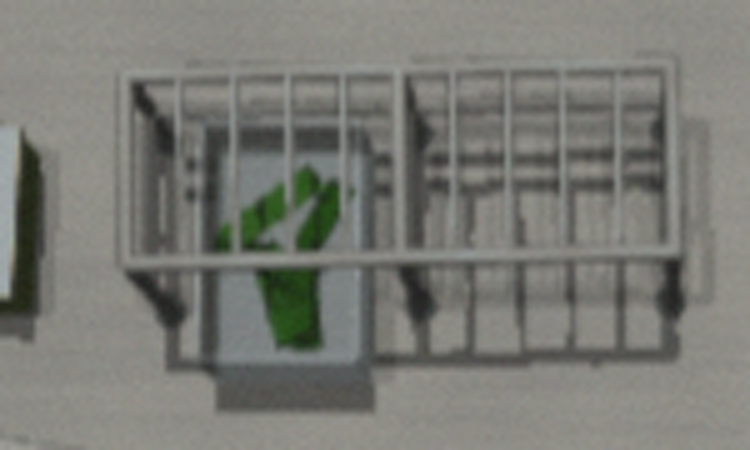

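View pics/rackside0.png

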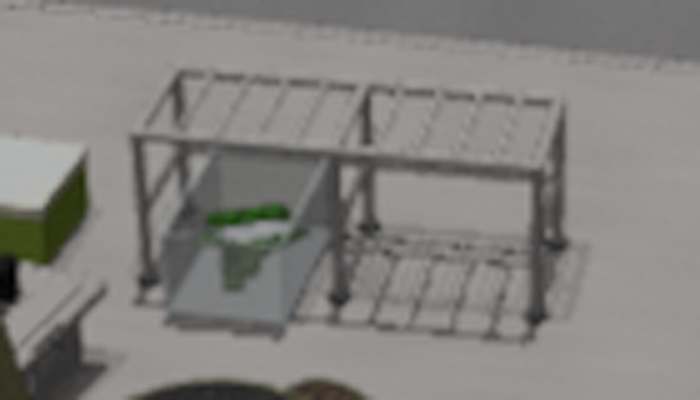

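```bash
python3 - <<'E'
from h import *
from scipy.spatial.transform import Rotation as R
c=dict(np.load("top0.npz"))
q=onplane(c,[(215.6,128),(325,125.4),(324,87.6),(215,90.4)],141);print(np.round(q,1))
d=q[0]-q[1];print("yaw",np.arctan2(-d[0],d[1]));d=q[3]-q[2];print(np.arctan2(-d[0],d[1]));print(q.mean(0))
# bottom cross: side view depth cloud
s=dict(np.load("side0.npz"));P=cloud(s)[140:220,230:370];m=(P[...,2]>130)&(P[...,2]<150)&(P[...,0]>550);print("side rack",rect(P[m]),m.sum())
M=R.from_euler('xyz',[-1.61425608,1.56967897,-2.0380162]).as_matrix();print(M.round(3))
y=np.arctan2(M[1,1],M[0,1]);print("jaw yaw",y)
E
```

```text
[[610.6 263.4 141. ]
 [624.8 -54.1 141. ]
 [737.2 -49.2 141. ]
 [722.1 269.3 141. ]]
yaw 0.04472524362130122
0.04726203672716106
[673.68163421 107.33302376 141.        ]
side rack (array([669. , 108.4, 326.1, 135.6]), np.float64(-1.525)) 583
[[-0.001  0.411  0.912]
 [-0.001  0.912 -0.411]
 [-1.    -0.001 -0.   ]]
jaw yaw 1.1470362338902145
```

jog_arm(
  series=[0, 0, 0.06, 0.04, -0.036, 0, 1, 0, 0, 0.12, 0.08, -0.072, 0, 1, 0, 0, 0.18, 0.12, -0.108, 0, 1, 0, 0, 0.249, 0.16, -0.144, 0, 1, 0, 0, 0.249, 0.199, -0.18, 0, 1, 0, 0, 0.249, 0.199, -0.18, -0.03, 1, 0, 0, 0.249, 0.199, -0.18, -0.06, 1, 0, 0, 0.249, 0.199, -0.18, -0.06, 1, 0, 0, 0.249, 0.199, -0.18, -0.06, 1],
  squeeze=40,
)

```text
clock: 1.23
eef_pos: [425.4, 321.7, 165.6]
eef_rot: [0.724, 1.57, 0.55]
wrist_force: [-1.0, 0.3, 0.5]
finger_gap: 93.9
```

jog_arm(
  series=[0, 0, 0, 0, -0.001, -0.03, 1, 0, 0, 0, 0, -0.001, -0.055, 1, 0, 0, 0, 0, -0.001, -0.065, 1, 0, 0, 0, 0, -0.001, -0.065, 1],
)

```text
clock: 1.72
eef_pos: [425.4, 320.6, 100.1]
eef_rot: [0.781, 1.57, 0.607]
wrist_force: [-0.2, 0.2, -1.1]
finger_gap: 94.3
```

```bash
python3 - <<'E'
from h import *
from cell import manip
from scipy.spatial.transform import Rotation as R
s=manip.read_state();M=R.from_euler('xyz',s["eef_rot"]).as_matrix();print(s["eef_pos"],s["wrist_force"],"jaw",np.arctan2(M[1,1],M[0,1]))
for n in("top","side"):
    c=manip.camera(n)["color"];cv2.imwrite(f"pics/{n}1.png",c)
E
```

```text
[425.37737427 320.58600163 100.09112564] [-0.1736448   0.17628245 -1.08286377] jaw 1.3961311477800509
```

View pics/top1.png

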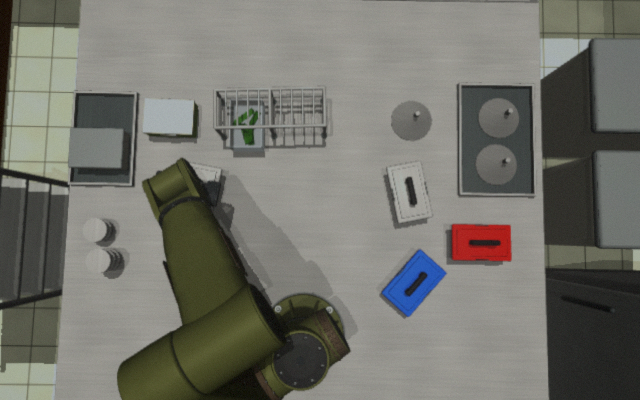

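The arm now hides the left pan from above, with only its corner visible near (210,180). Nothing was touched on the way down, so I'll close and heft.

jog_arm(
  series=[0, 0, 0, 0, 0, 0, -1, 0, 0, 0, 0, 0, 0, -1, 0, 0, 0, 0, 0, 0, -1, 0, 0, 0, 0, 0, 0, -1, 0, 0, 0, 0, 0, 0, -1, 0, 0, 0, 0, 0, 0, -1, 0, 0, 0, 0, 0, 0, -1, 0, 0, 0, 0, 0, 0, -1],
)

```text
clock: 2.82
eef_pos: [425.3, 320.6, 99.6]
eef_rot: [1.051, 1.57, 0.876]
wrist_force: [-0.7, 1.6, -0.2]
finger_gap: 17.2
```

```bash
python3 -c "
from cell import manip
s=manip.read_state();print(s['eef_pos'],s['wrist_force'],s['finger_gap'],s['effort'])"
```

```text
[425.34545635 320.57221309  99.63791837] [-0.66929683  1.60276284 -0.22388636] 17.199178861558817 [-7.91709479e-01 -5.34347427e+01 -2.92898279e+01 -3.39886900e-01
  4.91536204e-01  2.86853152e-03]
```

jog_arm(
  series=[0, 0, 0, 0, 0, 0, -1, 0, 0, 0, 0, 0, 0.005, -1, 0, 0, 0, 0, 0, 0.015, -1, 0, 0, 0, 0, 0, 0.025, -1, 0, 0, 0, 0, 0, 0.03, -1, 0, 0, 0, 0, 0, 0.03, -1, 0, 0, 0, 0, 0, 0.03, -1, 0, 0, 0, 0, 0, 0.03, -1, 0, 0, 0, 0, 0, 0.03, -1, 0, 0, 0, 0, 0, 0.03, -1],
)

```text
clock: 4.08
eef_pos: [425.1, 320.3, 129.3]
eef_rot: [-2.477, 1.571, -2.652]
wrist_force: [0.4, -0.1, -4.8]
finger_gap: 15.6
```

```bash
python3 - <<'E'
from h import *
from cell import manip
for i in range(4):
    s=manip.read_state();print(s['eef_pos'],s['wrist_force'],s['moment'],s['finger_gap'])
    c=manip.camera("side")
cv2.imwrite("pics/side2.png",c["color"])
E
```

```text
[425.14353006 320.32273736 129.34591702] [ 0.39711024 -0.09364141 -4.81166344] [ 0.02157293  0.00277981 -0.0055719 ] 15.622997848510286
[425.16321349 320.31981013 129.36366347] [ 0.21828826  0.12830518 -5.79039526] [-0.00472972  0.00792812 -0.00375403] 15.506552511297707
[425.17499142 320.34103062 129.42882198] [ 0.33965405  0.76610155 -5.35330675] [ 0.08681194 -0.01648194  0.00906483] 15.614166803051797
[425.17614303 320.32068871 129.40231652] [-0.10717196 -0.19405843 -4.92632057] [ 0.01434509 -0.03978987  0.04805333] 15.609989088893645
```

View pics/side2.png

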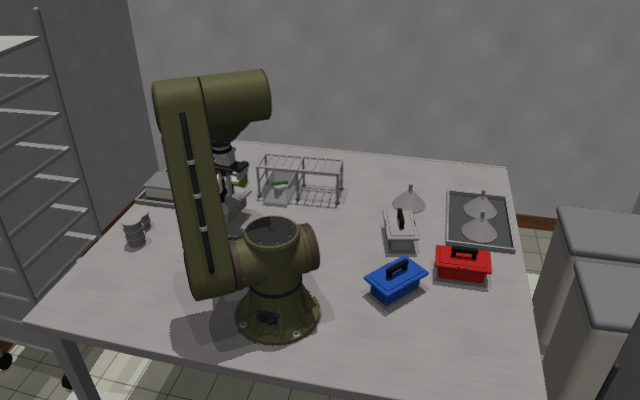

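The left pan weighs about 5.2 N, and it hides behind the arm near (225,200) in the side view. I'll set it down gently and heft the right one.

jog_arm(
  series=[0, 0, 0, 0, 0, -0.01, -1, 0, 0, 0, 0, 0, -0.018, -1, 0, 0, 0, 0, 0, -0.024, -1, 0, 0, 0, 0, 0, -0.028, -1, 0, 0, 0, 0, 0, -0.03, -1, 0, 0, 0, 0, 0, -0.03, -1, 0, 0, 0, 0, 0, -0.03, -1],
)

```text
clock: 5.15
eef_pos: [425.2, 320.3, 99.6]
eef_rot: [0.393, 1.571, 0.218]
wrist_force: [-0.5, 0.3, -5.1]
finger_gap: 15.7
```

```bash
python3 -c "
from cell import manip
s=manip.read_state();print(s['eef_pos'],s['wrist_force'],s['finger_gap'])"
```

```text
[425.23157508 320.32956633  99.55445016] [-0.54666858  0.27054869 -5.09825066] 15.723394856285578
```

jog_arm(
  series=[0, 0, 0, 0, 0, -0.0007, -1, 0, 0, 0, 0, 0, -0.0014, -1, 0, 0, 0, 0, 0, -0.0014, -1],
)

```text
clock: 5.52
eef_pos: [425.5, 320.9, 99.2]
eef_rot: [0.937, 1.569, 0.762]
wrist_force: [-3.4, 2.1, 7.5]
finger_gap: 15.8
```

jog_arm(
  series=[0, 0, 0, 0, 0, 0.0005, -0.5, 0, 0, 0, 0, 0, 0.0005, 0, 0, 0, 0, 0, 0, 0.0005, 0.5, 0, 0, 0, 0, 0, 0.0005, 1, 0, 0, 0, 0, 0, 0.0005, 1, 0, 0, 0, 0, 0, 0.0005, 1, 0, 0, 0, 0, 0, 0.03, 1, 0, 0, 0, 0, 0, 0.08, 1, 0, 0, 0, 0, 0, 0.11, 1, 0, 0, 0.06, 0, -0.06, 0.12, 1, 0, 0, 0.12, 0, -0.12, 0.12, 1, 0, 0, 0.2, 0.003, -0.18, 0.12, 1, 0, 0, 0.3, 0.006, -0.24, 0.12, 1, 0, 0, 0.381, 0.01, -0.3, 0.12, 1],
)

```text
clock: 7.28
eef_pos: [434.9, 18.5, 218.3]
eef_rot: [-0.231, 1.57, -0.021]
wrist_force: [0.1, 0.6, 0.6]
finger_gap: 94.0
```

```bash
python3 - <<'E'
from h import *
from cell import manip
s=manip.read_state();print(s['eef_pos'],s['wrist_force'],s['finger_gap'])
c=manip.camera("top");cv2.imwrite("pics/top3.png",c["color"])
P=cloud(c);z=P[...,2];g=c["color"].max(2)
for nm,(u,v) in dict(L=(200,193),R=(409,192)).items():
    win=np.zeros(z.shape,bool);win[v-40:v+40,u-34:u+34]=1
    m=(win&(z>55)&(z<82)|win&(g<70)&(z>55)).astype(np.uint8)
    n,l,s,_=cv2.connectedComponentsWithStats(m);k=1+s[1:,4].argmax()
    cn=max(cv2.findContours((l==k).astype(np.uint8),0,1)[0],key=cv2.contourArea).reshape(-1,2)
    print(nm,"rim z=70",rect(onplane(c,cn,70)),s[k],np.median(z[l==k]))
E
```

```text
[434.93177767  18.50821308 218.30928293] [0.0903447  0.63465732 0.60973517] 93.96421884567808
L rim z=70 (array([425. , 319.4, 174.9, 107.9]), np.float64(-0.173)) [ 177  163   46   63 2043] 70.31173485337376
R rim z=70 (array([ 442.4, -311.7,  175.1,  107.9]), np.float64(0.213)) [ 386  161   46   63 2052] 70.27000475059322
```

View pics/top3.png

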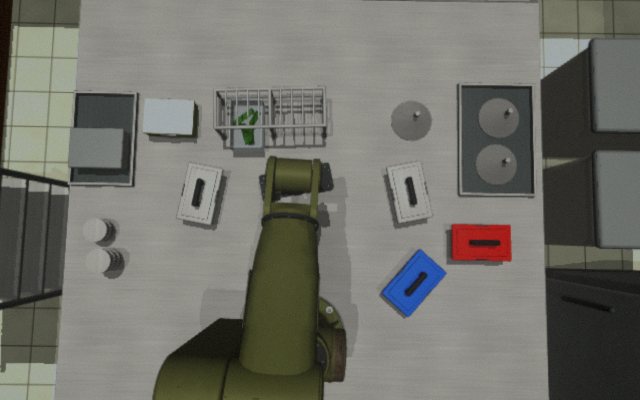

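The left pan stands back within about 3 mm of its start, and the gripper is over mid-counter at (295,180). Now the right pan.

jog_arm(
  series=[0, 0, 0, 0.001, -0.06, 0, 1, 0, 0, 0, 0.002, -0.12, 0, 1, 0, 0, 0, 0.004, -0.18, 0, 1, 0, 0, 0, 0.006, -0.24, 0, 1, 0, 0, 0, 0.007, -0.3, 0, 1, 0, 0, 0, 0.007, -0.33, -0.01, 1, 0, 0, 0, 0.007, -0.33, -0.04, 1, 0, 0, 0, 0.007, -0.33, -0.06, 1, 0, 0, 0, 0.007, -0.33, -0.06, 1, 0, 0, 0, 0.007, -0.33, -0.06, 1],
)

```text
clock: 8.57
eef_pos: [442.5, -309.8, 159.0]
eef_rot: [-0.887, 1.57, -0.68]
wrist_force: [1.1, 0.8, 0.5]
finger_gap: 93.5
```

```bash
python3 - <<'E'
from h import *
from cell import manip
from scipy.spatial.transform import Rotation as R
s=manip.read_state();M=R.from_euler('xyz',s["eef_rot"]).as_matrix();print(s["eef_pos"],s["wrist_force"],"jaw",np.arctan2(M[1,1],M[0,1])-np.pi/2)
E
```

```text
[ 442.52905635 -309.80188832  159.01379775] [1.10980297 0.77784943 0.52189256] jaw 0.206347516893731
```

jog_arm(
  series=[0, 0, 0, 0, -0.001, -0.03, 1, 0, 0, 0, 0, -0.001, -0.05, 1, 0, 0, 0, 0, -0.001, -0.058, 1, 0, 0, 0, 0, -0.001, -0.058, 1, 0, 0, 0, 0, -0.001, -0.058, -1, 0, 0, 0, 0, -0.001, -0.058, -1, 0, 0, 0, 0, -0.001, -0.058, -1, 0, 0, 0, 0, -0.001, -0.058, -1, 0, 0, 0, 0, -0.001, -0.058, -1, 0, 0, 0, 0, -0.001, -0.058, -1, 0, 0, 0, 0, -0.001, -0.058, -1, 0, 0, 0, 0, -0.001, -0.058, -1, 0, 0, 0, 0, -0.001, -0.058, -1],
  squeeze=45,
)

```text
clock: 10.2
eef_pos: [442.1, -310.8, 100.0]
eef_rot: [-1.692, 1.571, -1.486]
wrist_force: [0.5, -2.2, -0.9]
finger_gap: 15.6
```

jog_arm(
  series=[0, 0, 0, 0, 0, 0.005, -1, 0, 0, 0, 0, 0, 0.015, -1, 0, 0, 0, 0, 0, 0.025, -1, 0, 0, 0, 0, 0, 0.03, -1, 0, 0, 0, 0, 0, 0.03, -1, 0, 0, 0, 0, 0, 0.03, -1, 0, 0, 0, 0, 0, 0.03, -1, 0, 0, 0, 0, 0, 0.03, -1],
)

```text
clock: 11.2
eef_pos: [442.1, -310.6, 129.8]
eef_rot: [2.313, 1.57, 2.52]
wrist_force: [0.9, -0.0, -7.4]
finger_gap: 15.1
```

```bash
python3 - <<'E'
from h import *
from cell import manip
for i in range(4):
    s=manip.read_state();print(s['eef_pos'],s['wrist_force'],s['moment'],s['finger_gap'])
    c=manip.camera("side")
cv2.imwrite("pics/side4.png",c["color"])
E
```

```text
[ 442.11753804 -310.60859872  129.849945  ] [ 0.93347504 -0.00996272 -7.42776621] [ 0.05723598 -0.04998847 -0.052227  ] 15.118647576390629
[ 442.1379154  -310.6500944   129.90259293] [ 0.13565197 -0.1162179  -8.58220554] [ 0.08132344  0.010198   -0.00443701] 15.675395030671012
[ 442.15464444 -310.63609451  129.91326546] [ 0.66505855 -0.21586345 -7.76953417] [ 0.03378339 -0.04152704 -0.0044483 ] 15.35851341785657
[ 442.16927046 -310.6306894   129.96585344] [-0.22313394 -0.16690897 -8.10764758] [ 0.05042277 -0.03070515 -0.03151904] 15.670966860796751
```

View pics/side4.png

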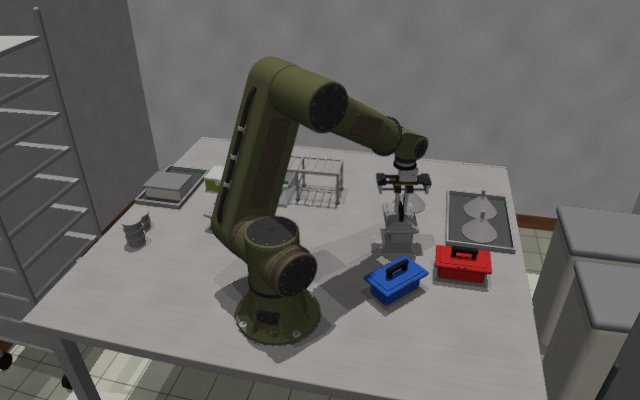

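The right pan reads about 8.0 N against 5.2 N for the left, so the right one is heavier. It hangs level near (400,235). I'll carry it to the front of the empty bay.

jog_arm(
  series=[0, 0, 0, 0.003, 0.015, 0, -1, 0, 0, -0.01, 0.008, 0.045, 0, -1, 0, 0, -0.03, 0.014, 0.08, 0, -1, 0, 0, -0.05, 0.021, 0.12, 0, -1, 0, 0, -0.07, 0.028, 0.16, 0, -1, 0, 0, -0.09, 0.035, 0.2, 0, -1, 0, 0, -0.11, 0.042, 0.24, 0, -1, 0, 0, -0.13, 0.049, 0.28, 0, -1, 0, 0, -0.15, 0.054, 0.31, 0, -1, 0, 0, -0.161, 0.057, 0.325, 0, -1, 0, 0, -0.161, 0.058, 0.331, 0, -1, 0, 0, -0.161, 0.058, 0.331, -0.01, -1, 0, 0, -0.161, 0.058, 0.331, -0.02, -1, 0, 0, -0.161, 0.058, 0.331, -0.023, -1, 0, 0, -0.161, 0.058, 0.331, -0.023, -1, 0, 0, -0.161, 0.058, 0.331, -0.023, -1],
)

```text
clock: 13.4
eef_pos: [500.3, 20.2, 107.3]
eef_rot: [-0.16, 1.57, -0.115]
wrist_force: [0.2, 0.7, -8.4]
finger_gap: 15.5
```

```bash
python3 - <<'E'
from h import *
from cell import manip
from scipy.spatial.transform import Rotation as R
s=manip.read_state();M=R.from_euler('xyz',s["eef_rot"]).as_matrix();print(s["eef_pos"],s["wrist_force"],"jaw",np.arctan2(M[1,1],M[0,1])-np.pi/2)
c=manip.camera("top");cv2.imwrite("pics/top5.png",cv2.resize(c["color"][60:260,170:430],None,fx=3,fy=3,interpolation=2))
P=cloud(c); np.savez("top5.npz",**c)
c=manip.camera("side");cv2.imwrite("pics/side5.png",cv2.resize(c["color"][100:300,170:430],None,fx=3,fy=3,interpolation=2))
E
```

```text
[500.32811412  20.1760701  107.30382468] [ 0.24359567  0.72595692 -8.3956416 ] jaw 0.04499211577489093
```

View pics/top5.png

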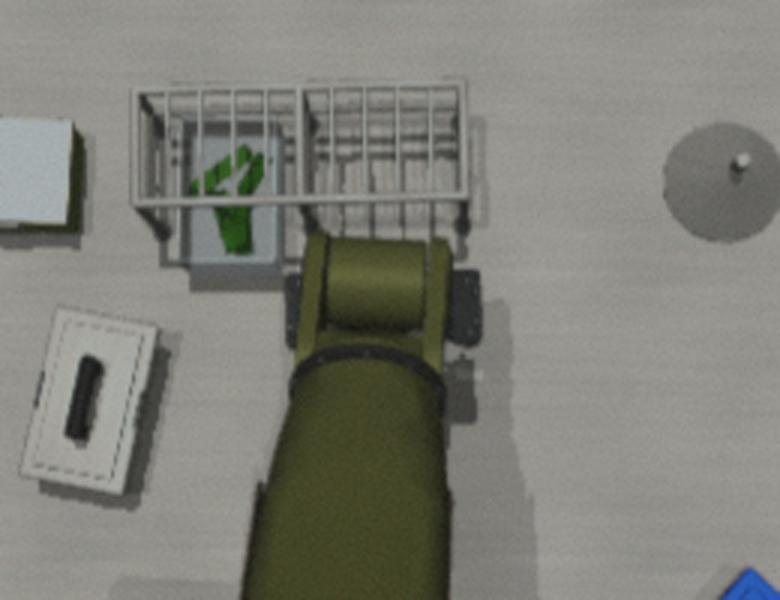

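View pics/side5.png

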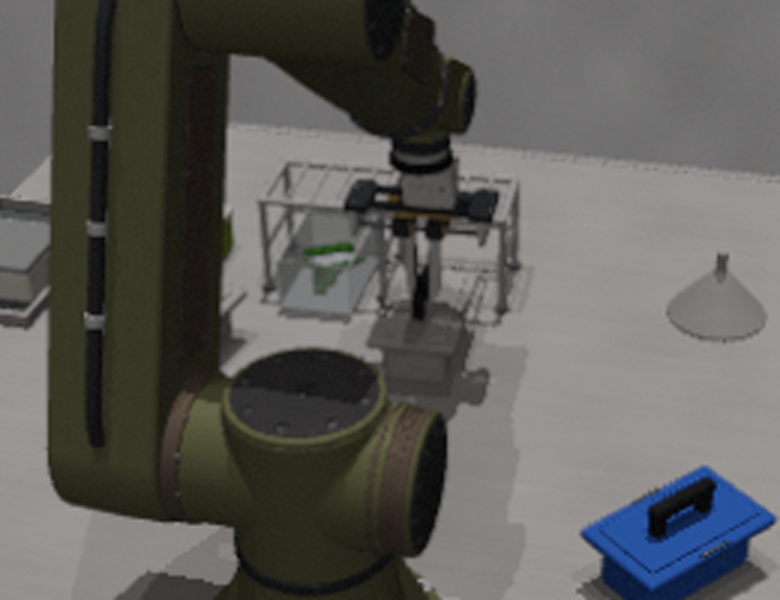

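The pan hangs aligned in front of the empty bay, around (420,330) in the side crop. I'll move it in, then set it down.

jog_arm(
  series=[0, 0, 0, 0.008, 0, 0, -1, 0, 0, 0, 0.022, 0.001, 0, -1, 0, 0, 0, 0.038, 0.002, 0, -1, 0, 0, 0, 0.054, 0.003, 0, -1, 0, 0, 0, 0.068, 0.003, 0, -1, 0, 0, 0, 0.08, 0.004, 0, -1, 0, 0, 0, 0.086, 0.004, 0, -1, 0, 0, 0, 0.086, 0.004, 0, -1, 0, 0, 0, 0.086, 0.004, -0.003, -1, 0, 0, 0, 0.086, 0.004, -0.005, -1, 0, 0, 0, 0.086, 0.004, -0.007, -1, 0, 0, 0, 0.086, 0.004, -0.007, -1, 0, 0, 0, 0.086, 0.004, -0.007, -1],
)

```text
clock: 15.12
eef_pos: [586.2, 24.3, 100.1]
eef_rot: [0.854, 1.571, 0.9]
wrist_force: [-0.4, 0.2, -7.6]
finger_gap: 15.4
```

```bash
python3 - <<'E'
from h import *
from cell import manip
s=manip.read_state();print(s["eef_pos"],s["wrist_force"],s["moment"])
c=manip.camera("side");cv2.imwrite("pics/side6.png",cv2.resize(c["color"][100:300,170:430],None,fx=3,fy=3,interpolation=2))
E
```

```text
[586.16215159  24.3467445  100.05882682] [-0.40855449  0.23674393 -7.6444777 ] [ 0.01770621 -0.05011504  0.02693632]
```

View pics/side6.png

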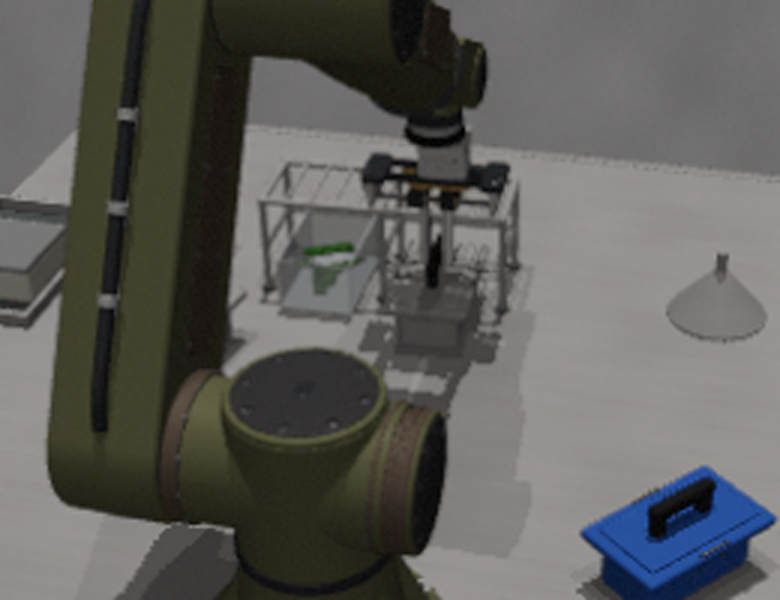

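The pan is partly in the bay, at about (435,310), between the uprights at (382,290) and (503,290). It hasn't quite touched down, so I'll lower it a little and release.

jog_arm(
  series=[0, 0, 0, 0, 0, -0.0007, -1, 0, 0, 0, 0, 0, -0.0012, -1, 0, 0, 0, 0, 0, -0.0012, -1],
)

```text
clock: 15.55
eef_pos: [586.5, 24.1, 99.8]
eef_rot: [-0.248, 1.57, -0.203]
wrist_force: [-3.4, -2.5, 6.5]
finger_gap: 15.7
```

jog_arm(
  series=[0, 0, 0, 0, 0, 0.0005, -0.5, 0, 0, 0, 0, 0, 0.0005, 0, 0, 0, 0, 0, 0, 0.0005, 0.36, 0, 0, 0, 0, 0, 0.0005, 0.36, 0, 0, 0, 0, 0, 0.0005, 0.36, 0, 0, 0, 0, 0, 0.03, 0.36, 0, 0, 0, 0, 0, 0.07, 0.36, 0, 0, 0, -0.02, -0.001, 0.09, 0.36, 0, 0, 0, -0.07, -0.003, 0.09, 0.36, 0, 0, 0, -0.12, -0.005, 0.08, 0.36, 0, 0, 0, -0.135, -0.006, 0.06, 0.36, 0, 0, 0, -0.135, -0.006, 0.01, 0.36, 0, 0, 0, -0.135, -0.006, -0.02, 0.36, 0, 0, 0, -0.135, -0.006, -0.036, 0.36, 0, 0, 0, -0.135, -0.006, -0.036, 0.36],
)

```text
clock: 17.42
eef_pos: [450.7, 18.3, 62.1]
eef_rot: [3.049, 1.569, 3.094]
wrist_force: [-0.9, -0.0, -0.3]
finger_gap: 64.1
```

```bash
python3 - <<'E'
from h import *
from cell import manip
s=manip.read_state();print(s["eef_pos"],s["wrist_force"],s["moment"])
c=manip.camera("side");cv2.imwrite("pics/side7.png",cv2.resize(c["color"][100:300,170:430],None,fx=3,fy=3,interpolation=2))
c=manip.camera("top");cv2.imwrite("pics/top7.png",cv2.resize(c["color"][60:260,170:430],None,fx=3,fy=3,interpolation=2))
E
```

```text
[450.65111471  18.34432692  62.13413011] [-0.87013179 -0.01396733 -0.29974347] [ 0.01168765  0.00820141 -0.03188086]
```

View pics/side7.png

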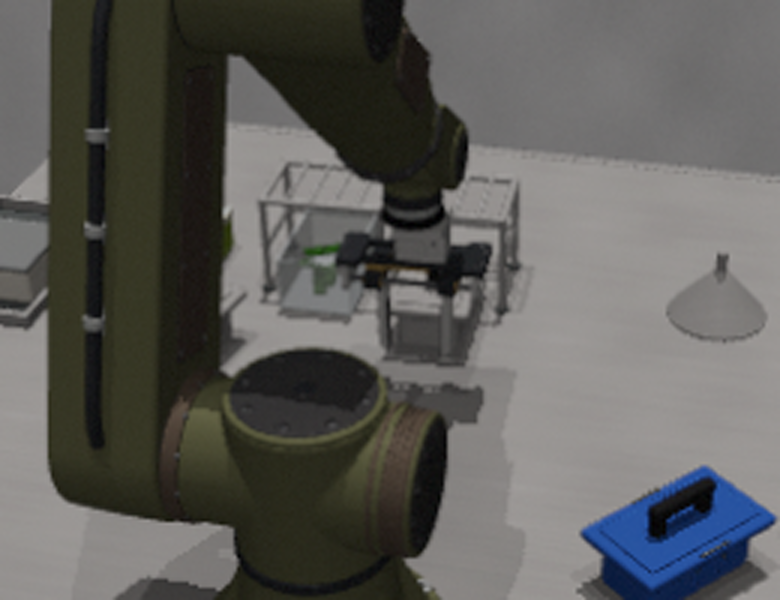

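View pics/top7.png

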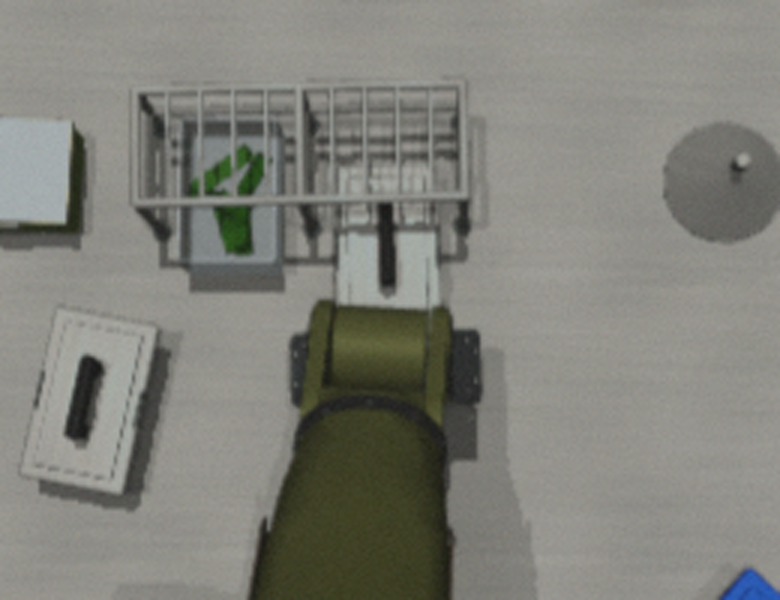

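The pan stands straight in the bay, handle at (387,245) in the top crop, with both open fingers behind its near rim. I'll push it in now.

jog_arm(
  series=[0, 0, 0, 0.01, 0, 0, 0.36, 0, 0, 0, 0.02, 0.001, 0, 0.36, 0, 0, 0, 0.028, 0.001, 0, 0.36, 0, 0, 0, 0.036, 0.001, 0, 0.36, 0, 0, 0, 0.042, 0.002, 0, 0.36, 0, 0, 0, 0.048, 0.002, 0, 0.36, 0, 0, 0, 0.054, 0.002, 0, 0.36, 0, 0, 0, 0.06, 0.003, 0, 0.36, 0, 0, 0, 0.066, 0.003, 0, 0.36, 0, 0, 0, 0.072, 0.003, 0, 0.36, 0, 0, 0, 0.078, 0.003, 0, 0.36, 0, 0, 0, 0.082, 0.003, 0, 0.36],
)

```text
clock: 19.02
eef_pos: [533.5, 21.4, 62.8]
eef_rot: [2.09, 1.571, 2.135]
wrist_force: [-2.1, -0.1, -1.1]
finger_gap: 63.8
```

jog_arm(
  series=[0, 0, 0, 0.002, 0, 0, 0.36, 0, 0, 0, 0.004, 0, 0, 0.36, 0, 0, 0, 0.005, 0, 0, 0.36],
)

```text
clock: 19.4
eef_pos: [538.2, 21.3, 62.8]
eef_rot: [-2.318, 1.571, -2.272]
wrist_force: [-3.4, -0.1, -2.1]
finger_gap: 64.2
```

jog_arm(
  series=[0, 0, 0, 0.001, 0, 0, 0.36, 0, 0, 0, 0.002, 0, 0, 0.36, 0, 0, 0, 0.003, 0, 0, 0.36],
)

```text
clock: 19.77
eef_pos: [541.2, 21.4, 62.8]
eef_rot: [1.927, 1.571, 1.973]
wrist_force: [-2.3, 1.2, -1.5]
finger_gap: 64.2
```

Pushing force is still steady at 2–3 N, so it's sliding and not yet at the rail. I'll go on in small steps.

jog_arm(
  series=[0, 0, 0, 0.001, 0, 0, 0.36, 0, 0, 0, 0.002, 0, 0, 0.36, 0, 0, 0, 0.003, 0, 0, 0.36],
)

```text
clock: 20.15
eef_pos: [544.2, 21.3, 62.8]
eef_rot: [2.949, 1.571, 2.994]
wrist_force: [-7.0, 0.6, 1.2]
finger_gap: 64.0
```

```bash
python3 - <<'E'
from h import *
from cell import manip
s=manip.read_state();print(s["eef_pos"],s["wrist_force"],s["moment"])
c=manip.camera("side");cv2.imwrite("pics/side8.png",cv2.resize(c["color"][100:300,170:430],None,fx=3,fy=3,interpolation=2))
c=manip.camera("top");cv2.imwrite("pics/top8.png",cv2.resize(c["color"][75:175,255:345],None,fx=6,fy=6,interpolation=2));np.savez("top8.npz",**c)
E
```

```text
[544.18998539  21.34906777  62.83078865] [-6.97236458  0.58110223  1.238384  ] [0.08726557 1.16326734 0.02140735]
```

View pics/top8.png

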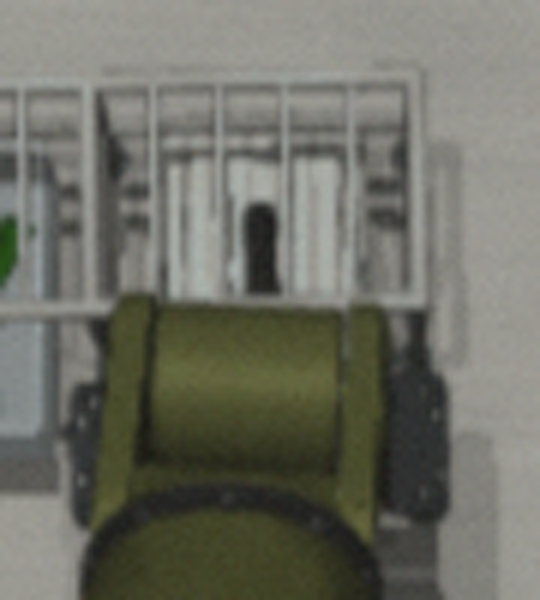

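The force jumped to 7 N at the predicted position. In the crop the back rail at about y=148 meets the pan's far edge. One more step should confirm it.

jog_arm(
  series=[0, 0, 0, 0.001, 0, 0, 0.36, 0, 0, 0, 0.0015, 0, 0, 0.36],
)

```text
clock: 20.5
eef_pos: [544.3, 21.4, 62.9]
eef_rot: [3.09, 1.567, 3.135]
wrist_force: [-17.3, -0.0, 8.7]
finger_gap: 63.8
```

Solid stop: the pan is against the rail. I'll back off, retreat clear and check.

jog_arm(
  series=[0, 0, 0, -0.002, 0, 0, 0.36, 0, 0, 0, -0.008, 0, 0, 0.36, 0, 0, 0, -0.03, 0, 0, 0.36, 0, 0, 0, -0.07, 0, 0.01, 0.36, 0, 0, 0, -0.11, 0, 0.05, 0.36, 0, 0, 0, -0.15, 0, 0.1, 0.36, 0, 0, 0, -0.19, 0, 0.15, 0.36, 0, 0, 0, -0.21, 0, 0.17, 0.36, 0, 0, 0, -0.21, 0, 0.17, 0.36, 0, 0, 0, -0.21, 0, 0.17, 0.36],
)

```text
clock: 21.75
eef_pos: [336.0, 21.3, 232.2]
eef_rot: [2.724, 1.571, 2.77]
wrist_force: [0.2, 0.4, 0.2]
finger_gap: 63.9
```

```bash
python3 - <<'E'
from h import *
from cell import manip
s=manip.read_state();print(s["eef_pos"],s["wrist_force"],s["clock"])
c=manip.camera("top");cv2.imwrite("pics/top9.png",cv2.resize(c["color"][60:260,170:430],None,fx=3,fy=3,interpolation=2));np.savez("top9.npz",**c)
P=cloud(c);z=P[...,2];g=c["color"].max(2)
win=np.zeros(z.shape,bool);win[85:165,262:330]=1
# visible near part of lid, and handle
m=(win&(z>60)&(z<80));vv,uu=np.nonzero(m);q=onplane(c,np.c_[uu,vv],70);print("lid",rect(q),np.percentile(q,[1,99],axis=0).round(1)[:,:2])
m=(win&(g<60)&(z>85)&(z<120));vv,uu=np.nonzero(m);q=onplane(c,np.c_[uu,vv],108);print("handle",len(q),rect(q))
H=np.array([641,26.4]);print("near rim edge expected x",641-88)
win=np.zeros(z.shape,bool);win[150:235,165:235]=1
m=(win&(z>55)&(z<82)|win&(g<70)&(z>55)).astype(np.uint8)
cn=max(cv2.findContours(m,0,1)[0],key=cv2.contourArea).reshape(-1,2);print("L",rect(onplane(c,cn,70)))
c=manip.camera("side");cv2.imwrite("pics/side9.png",cv2.resize(c["color"][100:300,170:430],None,fx=3,fy=3,interpolation=2))
E
```

```text
[335.99609713  21.31683661 232.18176716] [0.23006013 0.44406679 0.17315779] 21.75
lid (array([645.8,  43.3, 189.7, 188.7]), np.float64(-1.525)) [[554.4 -38.3]
 [739.4 138.2]]
handle 115 (array([638.1,  30.9, 157.6,  81.7]), np.float64(-1.312))
near rim edge expected x 553
L (array([425. , 319.4, 174.9, 107.9]), np.float64(-0.173))
```

View pics/top9.png

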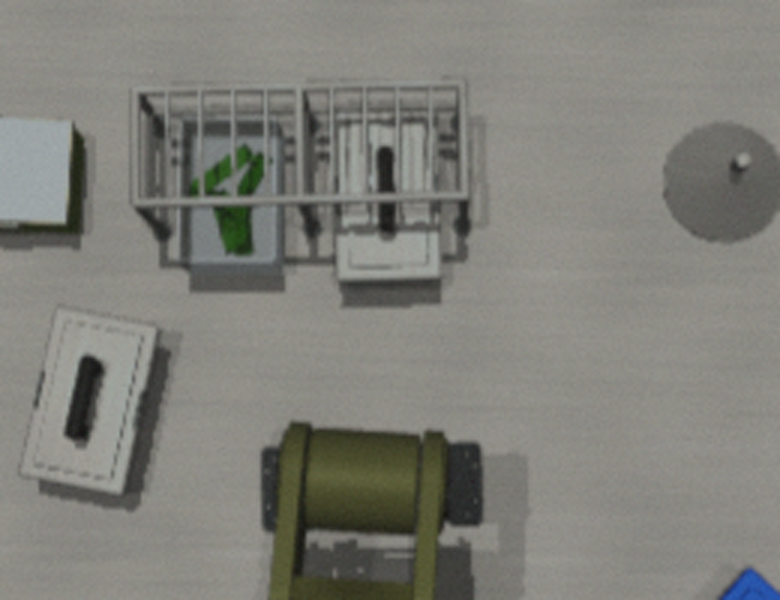

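View pics/side9.png

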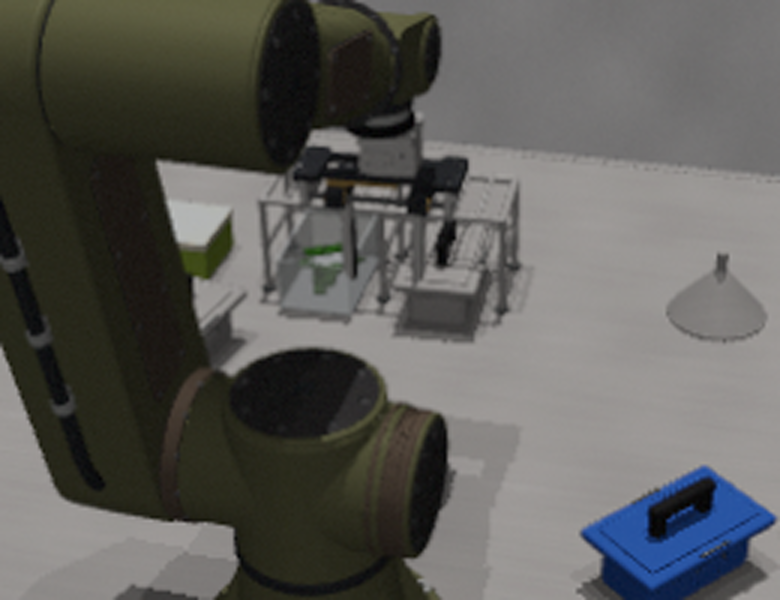

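```bash
python3 - <<'E'
from h import *
c=dict(np.load("top9.npz"))
px=lambda p:[(170+a/3-.33,60+b/3-.33) for a,b in p]
print(onplane(c,px([(338,280),(441,278)]),69).round(1))
print(onplane(c,px([(387,146),(388,237)]),108).round(1))
from cell import manip
manip.sign_off()
E
```

```text
[[553.7  73.   69. ]
 [557.8 -31.6  69. ]]
[[682.8  24.8 108. ]
 [590.9  21.8 108. ]]
the job is handed in; nothing more can be done
```

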